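# Trace the measuring board's scale to the tail fork

## Task

Show me the length of the fish that lies on the measuring board with its snout at the head stop. Start with the fingertips over the zero mark of the yellow scale, run them along the row of marks one to two centimetres above the strip, and stop level with the fork of that fish's tail. Finish there, still pointing straight down at the mark so that I can read it off, and touch nothing on the way: the fish, the boards and everything round about stay as they lie.

Things in the scene. Friction and masses are not known exactly. Their poses are not given: they have to be found in the camera images.
- board: White plastic fish-measuring board, 340 x 160 mm, 15 mm thick, fixed on the bench (from x = -40 to 300, y = -30 to 130 mm in its frame). Origin on the bench directly under the scale's zero mark; x runs along the scale towards larger lengths, y across the board from the scale to the fish's side, z up. An aluminium rail 10 mm high runs along y = 124 mm.
- scale_zero (a point): Zero mark on the board's top face, 15 mm above the bench, in the middle of the yellow scale; axes as board. The flush yellow strip is 30 mm wide, its middle line y = 0, from x = -5 to 295 mm. Marks every 10 mm from x = 0, every fifth longer, every tenth red.
- head_stop (a point): Middle of the face of the aluminium head stop, at x = 0, y = 79 mm of board, half way up; axes as board. The stop is a plate 12 mm thick behind that face, 98 mm wide (y = 30 to 128 mm), rising 30 mm above the board's top; it does not stand over the scale.
- fish_a: Stiff silvery fish with dark back, lying on its flank: 175 mm from snout to tail fork, 192 mm overall, 37 mm deep, 17 mm high. Origin under the snout tip; x from snout to tail, y to the back, z up. One of three: the fish to measure has its snout at the head stop, 60 to 76 mm from the scale in the board's y; the others lie at y over 150 mm. Which is where changes.
- fish_a_fork (a point): the fork (notch) of that fish's tail, on its middle line, 175 mm from the snout; axes as fish_a
- fish_b: Stiff silvery fish with dark back, lying on its flank: 200 mm from snout to tail fork, 219 mm overall, 43 mm deep, 20 mm high. Origin under the snout tip; x from snout to tail, y to the back, z up. One of three: the fish to measure has its snout at the head stop, 60 to 76 mm from the scale in the board's y; the others lie at y over 150 mm. Which is where changes.
- fish_b_fork (a point): the fork (notch) of that fish's tail, on its middle line, 200 mm from the snout; axes as fish_b
- fish_c: Stiff silvery fish with dark back, lying on its flank: 225 mm from snout to tail fork, 246 mm overall, 48 mm deep, 22 mm high. Origin under the snout tip; x from snout to tail, y to the back, z up. One of three: the fish to measure has its snout at the head stop, 60 to 76 mm from the scale in the board's y; the others lie at y over 150 mm. Which is where changes.
- fish_c_fork (a point): the fork (notch) of that fish's tail, on its middle line, 225 mm from the snout; axes as fish_c
- chopping_board: pale blue chopping board, 310 x 130 x 15 mm, lying close beside the measuring board on the side away from the scale; origin at a lower corner, axes parallel to the measuring board's. Farther off, and no part of the job, stand a balance (101 mm high, to the robot's left) and a tray of fish (70 mm high, to its right).
- forceps: steel forceps, 130 mm long, 20 mm wide, 8 mm high, lying on the bench on the scale's side of the board, about 80 mm from the strip's middle; origin at its middle, x along it
- jar: clear sample jar with blue cap, 60 mm across, 75 mm tall, standing on the bench beyond the board's long end; origin under its centre
There are look-alikes about, which are no part of the job. Leave any green or orange look-alike of the fish_b alone.

How it is judged:
By the outcome, as a careful person would: the job done as asked, in the order asked, and still so for the second after the job is handed in, with the robot touching nothing.
It also fails if it takes over 45 s, if anything falls off the work surface, if the arm or the gripper's body presses on something with over 40 N, if the wrist force passes 120 N, or if a joint passes its speed limit or range.

## Robot

A 6-joint arm with a two-finger parallel gripper is mounted at the origin on the work surface. World frame = base frame: x ahead of the robot, y to its left, z up, the work surface at z = 0. Lengths are in mm, angles in rad, forces in N, time in s.
With the tool pointing down it reaches from about 350 to 775 mm from the base axis. Payload 7.3 kg.
Tool frame: the origin (TCP) lies between the finger pads; the fingertips stand 8 mm ahead of it and the grasp point (between the pads) lies 11 mm behind it; y points along the fingers, z is the direction in which the jaws open and shut, and the axes are right-handed (so a half turn about y gives the same grasp; the last joint's range is limited). The gripper opens to 92 mm and grips with 3 to 60 N. Pads are 19 mm wide; open, the fingers measure 130 mm over their backs; the gripper's body (75 mm by 190 mm) begins 47 mm behind the grasp point.
Start: joints at [1.201, 0.342, 1.524, -0, 1.275, -0.146], TCP at [116.5, 511.93, 234.741] pointing down, gripper open.
Joint ranges: [-2.53, 2.53], [-0.77, 2.02], [0.04, 2.7], [-1, 4.14], [0.28, 2.66], [-3.11, 3.11]. Speed limits (rad/s): [2.57, 2.57, 3.14, 3.14, 3.14, 3.14].

## Interface

Orientations are given as [roll, pitch, yaw] about the fixed x, y, z axes, in that order (R = Rz(yaw) Ry(pitch) Rx(roll)).
In Python, from plant import bot, vision, job gives the robot as it stands. The module is installed in compiled form; this text tells all that it offers.
- The arm moves only by the tool arm_command, never from a script. Its argument "deltas" is a list of rows, each a list of 4 numbers: the shift along the tool's x, y, z in m, then the turn about the tool's y in degrees. In form: [[x, y, z, twist], ...]. A call has 1 to 5 rows; each row shifts and turns the commanded pose from where the row before left it, along the tool's axes as they then stand; what a row does not reach is not made up. A row lasts 1/10 s, in which the tool goes at most 50 mm and 8.59 degrees, less where a joint would pass 70% of its speed; a pose out of reach is approached as far as the arm can. A call is refused whole if a number of a shift passes 0.05 or a number of a turn 8.59, either way. A call with a gripper value outside its range is refused whole. "claw" is the closure in counts, from 0 (fully open) to 255 (shut), set as the call begins (left out, the last holds). The fingers move at their own pace and stop on an object; the grip force is fixed at half the most. Time passes only in rows, so rows that do not move let the fingers close. It gives the time, the measured TCP pose, the force and the opening at its end, in the units of the state.
- bot.get_obs(): the state, without advancing time (a new reading comes with each control period).
- vision.capture(name): name is "scene" or "top"; returns a dict with "img" (480x640x3 uint8, red, green, blue), "camera_matrix" (3x3 intrinsics, pixels), "dist_coeffs" ([k1, k2, p1, p2, k3] as OpenCV has them; the pictures are not rectified), "world_to_cam" (4x4, takes a point from world to camera coordinates). Camera axes: x right, y down, z forward; pixel columns grow to the right and rows downward; lengths in mm; the calibration is good to about 2 mm. A picture is of the moment at which its call begins. There is no depth.
- job.close_job(): hands the job in, once; it reports no verdict.
Trained networks look in a picture, given as the dict that the camera call returned (one of the last four; its "shot" number tells which), for a name from the list of things; names that differ only in an ending like _2 or _b are one class to them, and where a whole thing is asked for, a point or a joint stands for the part that bears it (a point fixed in the world has none). Each returns a list of dicts, best first, with "confidence" (0 to 1); they miss things now and then, are a little off and sometimes report something else, mostly with a low value. They report only what shows in the picture. A call takes as long as a camera call. They do not tell look-alikes from the thing itself.
- vision.find_in(picture, name): "xyz" ([x, y, z] in mm, in the coordinates of the camera as it stood for that picture, good to about 4 mm: the middle of the surface that is visible of it).
- vision.regions_of(picture, name): "mask" (480x640 bool, what is visible of it).
The state is a dict: "time": time; "joint_positions": joint angles; "dq": joint speeds; "tau": joint torques, N m; "tool_pos": TCP position; "tcp_rot": TCP orientation; "contact_force": force on the tool from outside, world axes, zero at the start; "moment": the same for the moment, N m; "grip_width": finger opening in mm.
Only numpy, scipy, OpenCV 4.12 (cv2) and the standard library are available. Lean on these libraries where they do the work, as an engineer would, in place of code of your own. Each camera call takes 0.05 s, during which the arm holds its last target. There are 200 camera calls.

## Working session

There is one attempt and no reset: what is moved stays moved. The work goes in short steps, Python scripts to look and compute and a tool call to move; the robot and the scene stay as the last step left them, time stands still between calls to the robot, and variables do not carry over. Pictures are saved under pics/ and viewed, about 8 in all and at most 12, crops included, and the job is handed in when it is done.

Besides the shell and the picture viewer there is one more tool, called after "Request:" by a JSON object that holds its "op" and its "data", one argument or row to a line. arm_command: Moves the arm, as the interface text tells. Its arguments: {"type":"object","properties":{"deltas":{"type":"array","items":{"type":"array","items":{"type":"number"}}},"claw":{"type":"number"}},"required":["deltas"]}

```bash
mkdir -p pics; python3 - <<'E'
from plant import bot, vision, job
import cv2,numpy as np
for n in ["top","scene"]:
    p=vision.capture(n); cv2.imwrite(f"pics/{n}0.png",p["img"][:,:,::-1])
    print(n,p["camera_matrix"].tolist(),p["dist_coeffs"],np.round(p["world_to_cam"],4).tolist())
    W=np.linalg.inv(p["world_to_cam"])
    for k in ["scale_zero","head_stop","fish_a","fish_a_fork","board"]:
        for d in vision.find_in(p,k): print(k,round(d["confidence"],2),np.round((W@np.r_[d["xyz"],1])[:3],1))
o=bot.get_obs(); print({k:np.round(v,3).tolist() for k,v in o.items()})
E
```

```text
top [[457.2266248898508, 0.0, 315.4117687600071], [0.0, 457.2266248898508, 241.49772111491373], [0.0, 0.0, 1.0]] [-0.08737453  0.          0.          0.          0.        ] [[-0.016, -0.9999, 0.006, -68.6356], [-0.9964, 0.0155, -0.0835, 611.6709], [0.0834, -0.0073, -0.9965, 997.409], [0.0, 0.0, 0.0, 1.0]]
scale_zero 0.59 [556.   54.5  12.8]
head_stop 0.97 [560.5  57.7  16.3]
fish_a 0.86 [580.5 115.2  28.7]
fish_a 0.68 [681.2 109.1  34.8]
fish_a 0.67 [ 380.  -278.9   12.8]
fish_a 0.65 [740.9 100.3  31.1]
fish_a 0.63 [ 796.  -229.4   15.6]
fish_a_fork 0.93 [582.1 119.7  31. ]
board 0.92 [555.2  58.   17.1]
scene [[477.23731782599526, 0.0, 319.0725332096857], [0.0, 477.23731782599526, 243.45898507459214], [0.0, 0.0, 1.0]] [-0.07008147  0.          0.          0.          0.        ] [[-0.8791, 0.4767, 0.0057, 557.7769], [0.3346, 0.6255, -0.7048, -113.7773], [-0.3396, -0.6176, -0.7094, 1139.8898], [0.0, 0.0, 0.0, 1.0]]
scale_zero 0.56 [574.3  96.9  13.2]
head_stop 0.86 [574.7  98.7  14.1]
fish_a 0.97 [ 396.  -267.    14.2]
fish_a 0.95 [ 812.  -216.5   15.9]
fish_a 0.85 [687.6 116.   28.2]
fish_a 0.61 [589.  124.5  28. ]
fish_a 0.6 [744.3 112.9  30.3]
fish_a_fork 0.8 [590.5 127.8  25.7]
board 0.91 [573.3  96.7  14.7]
board 0.32 [687.  116.7  30.9]
{'time': 0.6, 'joint_positions': [1.201, 0.342, 1.524, 0.0, 1.275, -0.146], 'dq': [0.001, -0.0, 0.001, -0.0, 0.0, -0.001], 'tau': [-0.001, -43.093, -24.44, 0.072, 0.049, -0.0], 'tool_pos': [116.494, 511.911, 234.736], 'tcp_rot': [-1.571, 0.0, -0.224], 'contact_force': [0.09, 0.296, 0.233], 'moment': [0.026, -0.006, -0.064], 'grip_width': 92.081}
```

View pics/top0.png

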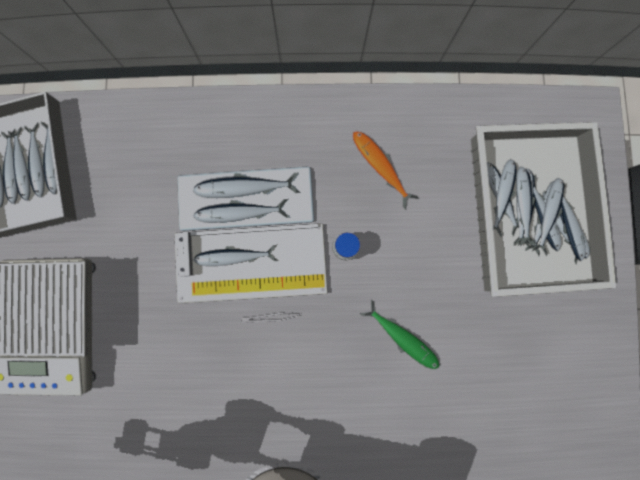

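View pics/scene0.png

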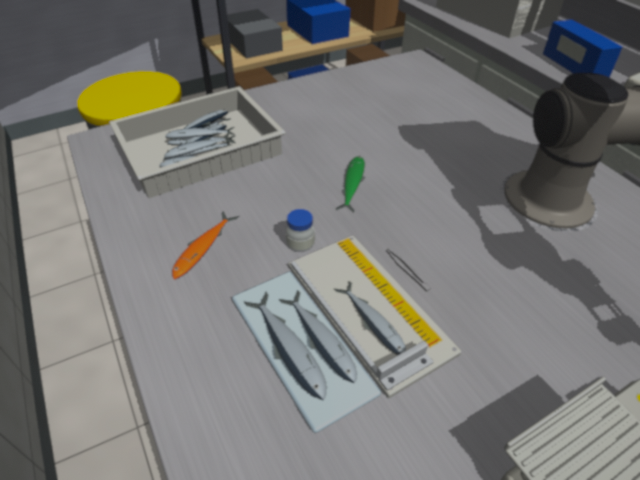

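The measuring board carries the smallest fish, which is fish_a by its length. Its snout is at the head stop (px ~195,257 in the top view) and its fork is near (272,254). The scale runs from px 192 to 325 at row ~285. I'll now fit the strip and fork in both cameras.

```bash
cat > h.py <<'E'
import cv2,numpy as np
def rays(p,uv,z):
    n=cv2.undistortPoints(np.float64(uv).reshape(-1,1,2),p["camera_matrix"],p["dist_coeffs"])[:,0]
    W=np.linalg.inv(p["world_to_cam"]); d=np.c_[n,np.ones(len(n))]@W[:3,:3].T; c=W[:3,3]
    return (c+d*((z-c[2])/d[:,2])[:,None])[:,:2]
def proj(p,X):
    T=p["world_to_cam"]; return cv2.projectPoints(np.float64(X).reshape(-1,1,3),cv2.Rodrigues(T[:3,:3])[0],T[:3,3],p["camera_matrix"],p["dist_coeffs"])[0][:,0]
def strip(p):
    hsv=cv2.cvtColor(p["img"],cv2.COLOR_RGB2HSV)
    m=cv2.inRange(hsv,(15,120,80),(35,255,255)); m=cv2.morphologyEx(m,cv2.MORPH_CLOSE,np.ones((5,5)))
    n,l,s,c=cv2.connectedComponentsWithStats(m)
    best=[]
    for i in range(1,n):
        if s[i,4]<200: continue
        v,u=np.nonzero(l==i); xy=rays(p,np.c_[u,v],15.).astype(np.float32)
        (c0,wh,a)=cv2.minAreaRect(xy)
        if 250<max(wh)<340: best.append((c0,wh,a))
    return best
def frame(c0,wh,a):
    b=cv2.boxPoints((c0,wh,a)); e=max((b[1]-b[0],b[2]-b[1]),key=np.linalg.norm); e/=np.linalg.norm(e)
    if e[1]>0:e=-e
    return np.array(c0)-145*e, e, np.array([-e[1],e[0]])
E
python3 - <<'E'
from plant import vision
from h import *
for n in ["top","scene"]:
    p=vision.capture(n)
    for r in strip(p):
        z,e,f=frame(*r); print(n,np.round(r[0],1),np.round(r[1],1),"zero",z.round(1),"e",e.round(4),"f",f.round(3))
    for d in vision.regions_of(p,"fish_a"):
        v,u=np.nonzero(d["mask"]); xy=rays(p,np.c_[u,v],23.)
        b=np.c_[(xy-z)@e,(xy-z)@f]; print(round(d["confidence"],2),len(u),"x",b[:,0].min().round(1),b[:,0].max().round(1),"y",b[:,1].min().round(1),b[:,1].max().round(1))
    for d in vision.find_in(p,"fish_a_fork"): 
        w=(np.linalg.inv(p["world_to_cam"])@np.r_[d["xyz"],1])[:2]-z; print("fork?",w@e,w@f)
    # rectified board view 3 px/mm: x -50..310, y -50..200
    g=np.mgrid[-50:310:0.5,-40:200:0.5]; X=z[:,None]+e[:,None]*g[0].ravel()+f[:,None]*g[1].ravel()
    uv=proj(p,np.c_[X.T,np.full(X.shape[1],15.)]).reshape(g.shape[1],g.shape[2],2).astype(np.float32)
    im=cv2.remap(p["img"],uv[...,0],uv[...,1],cv2.INTER_CUBIC).transpose(1,0,2)[::-1]
    cv2.imwrite(f"pics/rect_{n}.png",im[:,:,::-1]); print(im.shape)
E
python3 -c "
import cv2,numpy as np
a=cv2.imread('pics/rect_top.png')[180:];b=cv2.imread('pics/rect_scene.png')[180:]
cv2.imwrite('pics/rect.png',np.vstack([a,b]))"
```

```text
top [516.6  53.3] [ 27.1 296.6] zero [509.4 198.2] e [ 0.0493 -0.9988] f [0.999 0.049]
0.97 1610 x 10.4 249.5 y 201.7 253.6
0.91 1343 x 369.5 536.1 y -211.9 -51.1
0.89 1241 x 383.0 518.9 y 155.1 334.3
0.83 1249 x 10.5 220.9 y 145.3 191.9
0.72 981 x 6.0 190.2 y 48.1 90.3
fork? 84.01264931730965 68.60767419145228
(480, 720, 3)
scene [ 787.5 -979.3] [317.6 298.9] zero [ 931.7 -964.5] e [-0.9948 -0.1021] f [ 0.102 -0.995]
scene [520.   54.9] [ 28.1 297.2] zero [512.9 199.7] e [ 0.0488 -0.9988] f [0.999 0.049]
0.97 2523 x 6.2 244.6 y 199.3 254.5
0.83 666 x 353.0 526.0 y -200.8 -39.2
0.75 1270 x 9.8 186.1 y 48.4 91.4
0.65 1945 x 5.4 215.8 y 143.2 193.1
0.63 1137 x 363.7 496.8 y 165.7 342.5
fork? 76.73531105346599 69.78275850435554
(480, 720, 3)
```

View pics/rect.png

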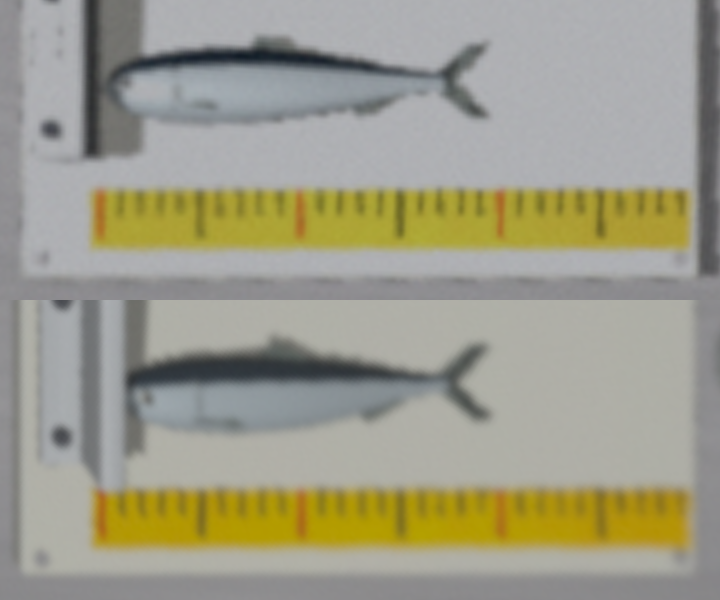

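Both views agree to about 4 mm. The zero mark is at about (511,199), the scale direction is (0.049,-0.999), and the fork reads about 175 mm along the scale (rectified px ~450, with zero at 100). I'll close the fingers and cross over at height.

Request:
{"op": "arm_command", "data": {
  "deltas": [
    [0.03,0,-0.0145,0],
    [0.03,0,-0.0145,0],
    [0.03,0,-0.0145,0],
    [0.03,0,-0.0145,0],
    [0.03,0,-0.0145,0]
  ],
  "claw": 255
}}

```text
time: 1.4
tool_pos: [247.6, 407.1, 234.9]
tcp_rot: [-1.57, -0.0, -0.224]
contact_force: [0.3, -0.1, 0.2]
grip_width: 56.0
```

Request:
{"op": "arm_command", "data": {
  "deltas": [
    [0.03,0,-0.0145,0],
    [0.03,0,-0.0145,0],
    [0.03,0,-0.0145,0],
    [0.03,0,-0.0145,0],
    [0.03,0,-0.0145,0]
  ]
}}

```text
time: 1.9
tool_pos: [377.8, 303.0, 234.9]
tcp_rot: [-1.57, -0.0, -0.224]
contact_force: [0.3, 0.5, -1.1]
grip_width: 16.2
```

Request:
{"op": "arm_command", "data": {
  "deltas": [
    [0.03,0,-0.0145,0],
    [0.03,0,-0.0145,0],
    [0.03,0,-0.0145,0],
    [0.03,0,-0.0145,0],
    [0.03,0,-0.0145,0]
  ]
}}

```text
time: 2.4
tool_pos: [508.0, 199.0, 234.8]
tcp_rot: [-1.571, -0.0, -0.224]
contact_force: [-0.3, 1.0, 0.2]
grip_width: 0.6
```

Request:
{"op": "arm_command", "data": {
  "deltas": [
    [0,0,0,-5.2],
    [0,0,0,-5.2],
    [0,0,0,-5.2],
    [0,0,0,0],
    [0,0,0,0]
  ]
}}

```text
time: 2.9
tool_pos: [507.0, 200.0, 234.7]
tcp_rot: [-1.571, 0.0, 0.046]
contact_force: [-0.7, -0.9, 0.3]
grip_width: 0.6
```

Request:
{"op": "arm_command", "data": {
  "deltas": [
    [0.001,0.03,0,0],
    [0.001,0.04,0,0],
    [0.001,0.04,0,0],
    [0.001,0.03,0,0],
    [0,0.015,0,0]
  ]
}}

```text
time: 3.4
tool_pos: [509.6, 199.9, 76.9]
tcp_rot: [-1.572, 0.004, 0.046]
contact_force: [-0.7, -1.5, 0.8]
grip_width: 0.1
```

```bash
cat > look.py <<'E'
import sys; from plant import bot,vision
from h import *
tag=sys.argv[1]; o=bot.get_obs(); t=np.array(o["tool_pos"]); tip=t-[0,0,8]; print(t.round(1),np.round(o["tcp_rot"],3))
out=[]
for n in ["top","scene"]:
    p=vision.capture(n); q=proj(p,[tip,[tip[0],tip[1],15]]); print(n,q.round(1).tolist())
    for r in strip(p): print(np.round(r[0],1),np.round(r[1],1))
    u,v=q[0].round().astype(int); u0=max(0,min(640-120,u-60)); v0=max(0,min(480-150,v-75))
    im=p["img"][v0:v0+150,u0:u0+120,::-1].copy(); im=cv2.resize(im,None,fx=3.3,fy=3.3,interpolation=cv2.INTER_CUBIC)
    for w,c in zip(q,[(255,0,255),(0,200,0)]): cv2.drawMarker(im,tuple(int(x) for x in (w-[u0,v0]+.5)*3.3),c,cv2.MARKER_CROSS,12,1)
    out.append(im)
cv2.imwrite(f"pics/{tag}.png",np.hstack(out))
E
python3 look.py l1
```

```text
[509.6 199.9  76.9] [-1.572  0.004  0.046]
top [[186.2, 288.9], [192.7, 288.4]]
scene [[441.7, 322.9], [435.8, 340.9]]
[ 787.5 -979.4] [317.7 298.8]
[519.8  54.9] [ 28.2 297.2]
```

View pics/l1.png

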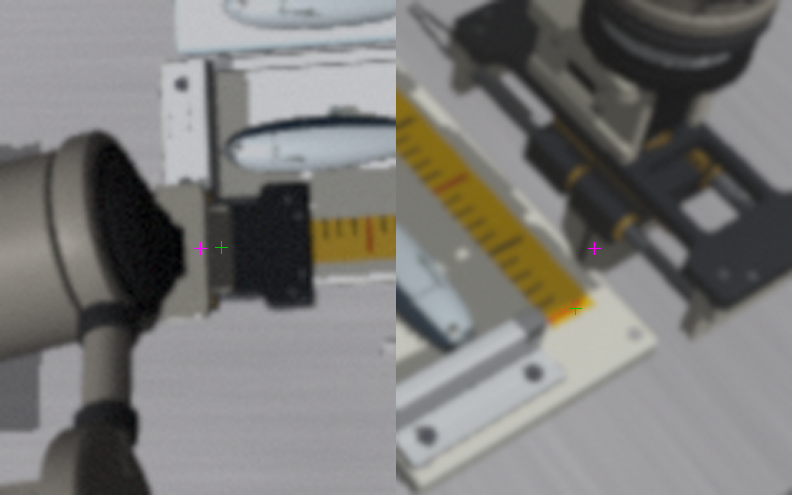

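The green cross, which marks the point straight below the fingertips, lies near the middle of the red zero mark in the scene view. The top view is hidden by the hand. The fingertip seems slightly lower than predicted, so I'll zoom in there.

```bash
cat > zoom.py <<'E'
import sys; from plant import bot,vision
from h import *
tag=sys.argv[1]; o=bot.get_obs(); t=np.array(o["tool_pos"]); print(t.round(1))
p=vision.capture("scene"); w=proj(p,[t-[0,0,8]])[0]; print(w); s=10
u0,v0=(w-[38,28]).astype(int); im=cv2.resize(p["img"][v0:v0+56,u0:u0+76,::-1],None,fx=s,fy=s,interpolation=cv2.INTER_CUBIC)
def mk(P,c,k):
    for q in proj(p,P): cv2.drawMarker(im,tuple(int(x) for x in (q-[u0,v0]+.5)*s),c,cv2.MARKER_CROSS,k,1)
mk([t-[0,0,8]],(255,0,255),20); mk([[t[0],t[1],15]],(0,255,0),20); mk([t+[0,0,k] for k in (12,32)],(255,255,0),10)
cv2.imwrite(f"pics/{tag}.png",im)
E
python3 zoom.py z1
```

```text
[509.5 199.9  77.4]
[441.80790168 322.72713838]
```

View pics/z1.png

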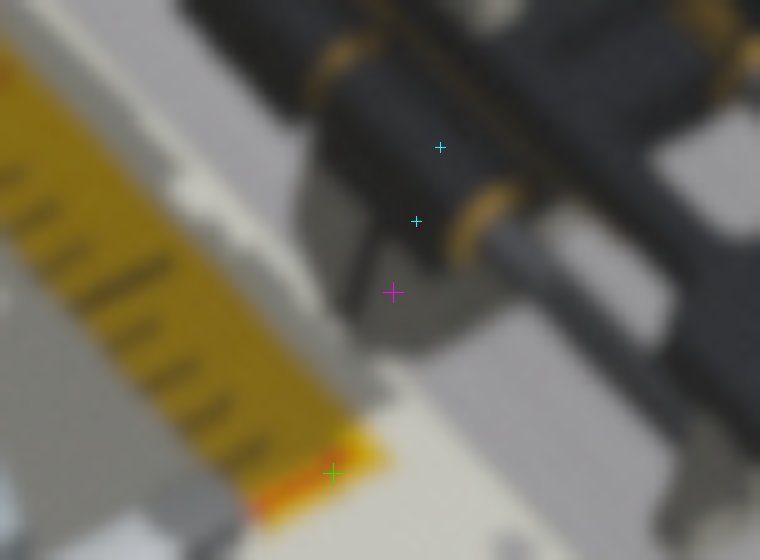

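The gap between the closed fingers ends at px (350,320), within about 1 px of the prediction, so the tip height and calibration hold. I'll descend to about 15 mm above the strip.

Request:
{"op": "arm_command", "data": {
  "deltas": [
    [0.0015,0.01,-0.001,0],
    [0,0.015,0,0],
    [0,0.01,0,0],
    [0,0.004,0,0],
    [0,0,0,0]
  ]
}}

```text
time: 4.05
tool_pos: [512.5, 199.2, 40.5]
tcp_rot: [-1.571, 0.0, 0.048]
contact_force: [0.2, -0.0, -0.0]
grip_width: 0.2
```

```bash
python3 zoom.py z2
```

```text
[512.5 199.2  40.5]
[436.10002237 335.61252489]
```

View pics/z2.png

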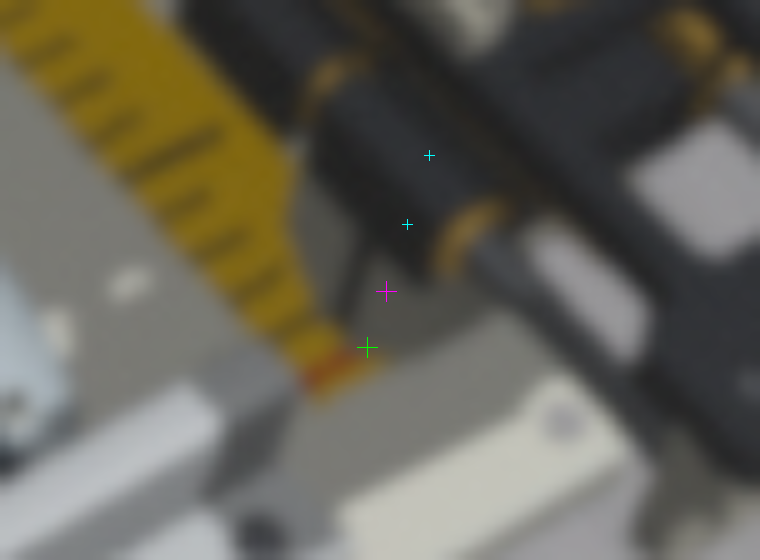

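Fingertips are 17.5 mm above the strip over the zero mark (red mark at px ~330,365). I'll lower 2.5 mm, pause, then run 175 mm along the scale.

Request:
{"op": "arm_command", "data": {
  "deltas": [
    [-0.001,0.0025,0,0],
    [0,0,0,0],
    [0,0,0,0],
    [0,0,0,0],
    [0,0,0,0]
  ]
}}

```text
time: 4.6
tool_pos: [511.7, 199.2, 38.4]
tcp_rot: [-1.571, -0.0, 0.048]
contact_force: [-0.3, 0.1, -0.7]
grip_width: 0.1
```

Request:
{"op": "arm_command", "data": {
  "deltas": [
    [0,0,-0.005,0],
    [0,0,-0.01,0],
    [0,0,-0.01,0],
    [0,0,-0.01,0],
    [0,0,-0.01,0]
  ]
}}

```text
time: 5.1
tool_pos: [513.8, 153.1, 38.3]
tcp_rot: [-1.571, -0.0, 0.048]
contact_force: [-0.5, -0.3, -0.9]
grip_width: 0.7
```

Request:
{"op": "arm_command", "data": {
  "deltas": [
    [0,0,-0.01,0],
    [0,0,-0.01,0],
    [0,0,-0.01,0],
    [0,0,-0.01,0],
    [0,0,-0.01,0]
  ]
}}

```text
time: 5.6
tool_pos: [516.2, 103.5, 38.2]
tcp_rot: [-1.571, -0.0, 0.048]
contact_force: [0.5, 0.2, 0.8]
grip_width: 0.7
```

Request:
{"op": "arm_command", "data": {
  "deltas": [
    [0,0,-0.01,0],
    [0,0,-0.01,0],
    [0,0,-0.01,0],
    [0,0,-0.01,0],
    [0,0,-0.01,0]
  ]
}}

```text
time: 6.1
tool_pos: [518.6, 53.6, 38.2]
tcp_rot: [-1.571, -0.0, 0.049]
contact_force: [0.6, -0.5, 0.2]
grip_width: 0.2
```

Request:
{"op": "arm_command", "data": {
  "deltas": [
    [0,0,-0.01,0],
    [0,0,-0.01,0],
    [0,0,-0.005,0],
    [0,0,0,0],
    [0,0,0,0]
  ]
}}

```text
time: 6.6
tool_pos: [519.8, 29.5, 38.2]
tcp_rot: [-1.571, 0.0, 0.048]
contact_force: [-0.6, 0.6, 0.6]
grip_width: 0.4
```

```bash
python3 look.py l2; python3 - <<'E'
from plant import bot,vision
from h import *
t=np.array(bot.get_obs()["tool_pos"])[:2]; e=np.array([.049,-.9988]); f=np.array([.9988,.049])
print("scale pos",(t-[511,199])@e,(t-[511,199])@f)
for n in ["top","scene"]:
    p=vision.capture(n)
    for d in vision.regions_of(p,"fish_a"):
        v,u=np.nonzero(d["mask"]); xy=rays(p,np.c_[u,v],23.)-[511,199]; b=np.c_[xy@e,xy@f]
        if 40<b[:,1].mean()<100: print(n,b.min(0).round(1),b.max(0).round(1))
E
```

```text
[519.8  29.5  38.2] [-1.571  0.     0.048]
top [[267.4, 282.9], [268.1, 282.9]]
scene [[378.4, 273.0], [377.7, 278.1]]
[ 787.5 -979.3] [317.6 298.9]
[519.1  54.9] [ 30.1 297.2]
scale pos 169.4773773205582 0.447050107140349
top [ 6.9 51.7] [190.9  88.7]
scene [ 8.7 50.3] [180.5  93.6]
```

View pics/l2.png

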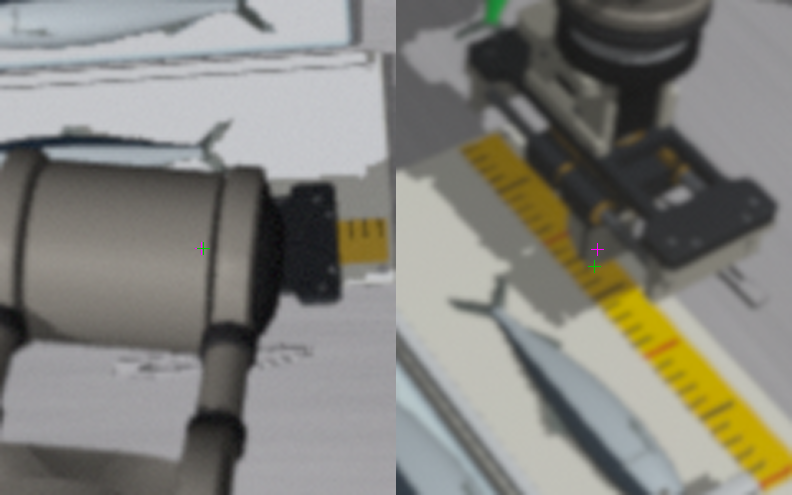

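The tool is at 169.5 mm on the scale, level and touching nothing. Before the last few millimetres I'll check the fork's position once in a magnified, rectified view from both cameras, using the z = 22 mm plane.

```bash
python3 - <<'E'
from plant import vision
from h import *
out=[]
for n,z0 in [("top",(509.4,198.2)),("scene",(512.9,199.7))]:
    p=vision.capture(n); e=np.array([.049,-.9988]); f=np.array([.9988,.049]); z=np.array(z0)
    for h in (15.,23.):
        g=np.mgrid[150:210:0.15,40:90:0.2]; X=z[:,None]+e[:,None]*g[0].ravel()+f[:,None]*g[1].ravel()
        uv=proj(p,np.c_[X.T,np.full(X.shape[1],h)]).reshape(g.shape[1],g.shape[2],2).astype(np.float32)
        im=cv2.remap(p["img"],uv[...,0],uv[...,1],cv2.INTER_CUBIC).transpose(1,0,2)[::-1,:,::-1].copy()
        for k in range(150,210,5): x=int((k-150)/.15); cv2.line(im,(x,0),(x,12 if k%25 else 250),(0,0,255),1)
        cv2.putText(im,f"{n} z{h:.0f}",(5,240),0,.5,(255,0,0)); out.append(im)
cv2.imwrite("pics/fork.png",np.vstack([np.hstack(out[:2]),np.hstack(out[2:])]))
E
```

```text
(no output)
```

View pics/fork.png

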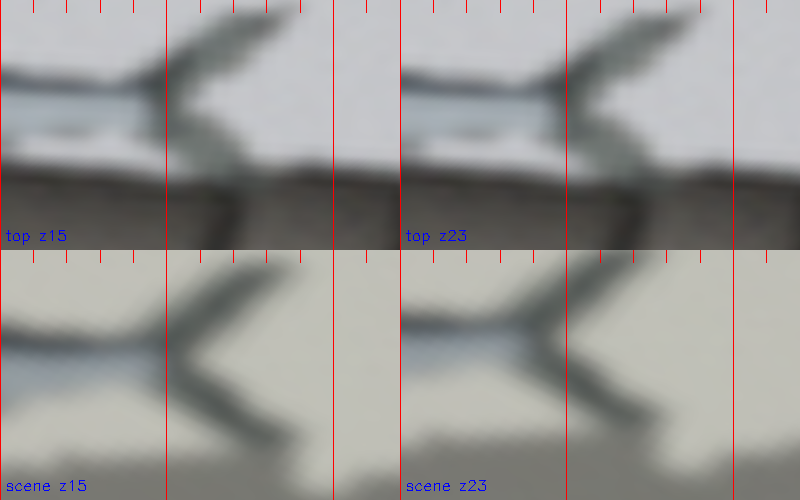

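The fork notch reads 177 mm in the top view and 177–178 mm in the scene view on the board plane. Blur pushes that reading out by a millimetre or so, and fish_a's nominal length is 175, so I'll stop at 176 mm.

Request:
{"op": "arm_command", "data": {
  "deltas": [
    [0,0,-0.004,0],
    [0,0,-0.0025,0],
    [0,0,0,0],
    [0,0,0,0],
    [0,0,0,0]
  ]
}}

```text
time: 7.5
tool_pos: [520.1, 22.9, 38.2]
tcp_rot: [-1.571, -0.0, 0.048]
contact_force: [-0.5, -0.1, 0.3]
grip_width: 0.1
```

```bash
python3 zoom.py z3; python3 - <<'E'
from plant import bot
import numpy as np
o=bot.get_obs(); t=np.array(o["tool_pos"])[:2]-[511,199]; print(t@[.049,-.9988],t@[.9988,.049],o["tool_pos"],o["contact_force"],np.abs(o["dq"]).max())
E
```

```text
[520.1  22.9  38.2]
[376.44126769 270.8281491 ]
176.30142134425287 0.45114763911254485 [520.08935373  22.9326762   38.19679776] [-0.76448318 -0.55888935  0.45766648] 0.0028775078631224148
```

View pics/z3.png

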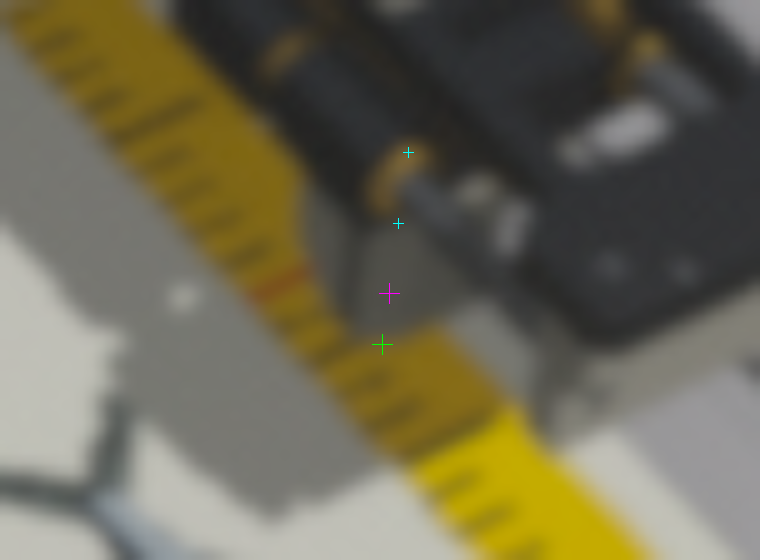

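The picture shows the red 200 mark at px (280,285) and the long 150 mark at about (450,435). The point below the fingertips (382,344) is about midway between them, which fits 175–176 mm. The arm is still and free of contact, so I'm handing in.

```bash
python3 -c "
from plant import job; print(job.close_job())"
```

```text
the job is handed in; nothing more can be done
None
```

The fish on the board reads about 176 mm to the fork of its tail. It is fish_a, the smallest of the three, listed at 175 mm.

**Path:** I closed the fingers, set the tips over the zero mark about 15 mm above the strip, and ran them straight along the marks. They stopped level with the fork, pointing straight down, and I handed in there.

**Last checks:**
- The tool stood at 176.3 mm along the scale and within 0.5 mm of its middle line. The tips were about 15 mm above the strip.
- The measured force stayed within noise (about 1 N), and the arm was at rest at 7.5 s.
- In the last picture the point below the tips lay about midway between the 150 and 200 marks.

**Disagreements:**
- The two cameras put the zero mark about 4 mm apart, mostly across the scale, so I used the average.
- The fork read 177 mm in the top view. In the scene view it read 173 to 178 mm, depending on the height assumed for the tail. I stopped between these readings and the nominal 175 mm.
- The network's own fork reports (about 77 to 84 mm along the scale) lay near the fish's middle, so I did not use them.

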